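# Seat a bracket in the corner jig and hold it for drilling

## Task

Pick up the machined bracket and seat it in the corner jig, ready for drilling: foot flat on the jig's base, one long edge of the foot snug along the long fence and one end snug against the short fence, both at once. Finish while still holding the bracket in the gripper and pressing it into the corner, with a clear push of a few newtons on each fence; do not let go. Leave the sanding block, the tape roll and the offcut where they are.

Things in the scene. Friction and masses are not known exactly. Their poses are not given: they have to be found in the camera images.
- bracket_rib (a point): Middle of the rib of the loose aluminium bracket (about 280 g): foot 96 x 52 x 12 mm, along its middle an upright rib 86 mm long, 14 mm thick, up to 52 mm above the underside. Point 32 mm above the underside, over the foot's centre. x along rib and foot, y across, z up. Either way round is right. Grip across the rib from above, fingertips above the foot (its top is 20 mm below).
- jig_corner (a point): Inner corner of the jig, on its base's top, where the fences' inner faces would meet (they stop short of it). x along the long fence to the short fence, y square to it towards the long fence, z up; the free space is on the -x, -y side. A seated bracket has its rib point at x -48, y -26, z +32 mm from here, its x axis along this one.
- jig: Corner jig, fixed to the worktop: plywood base 200 x 140 x 12 mm with two dark hardwood fences standing 9 mm above the base's top (lower than the bracket's 12 mm foot). Origin at the centre of the base's underside; jig_corner lies at x +65, y +45, z +12 mm from it, same axes. Dry friction on base and fences can take up several newtons of a sideways push.
- long_fence: The jig's long fence, a strip 140 x 20 x 9 mm along the jig's x axis, fixed; inner face at y = 0 of jig_corner, running from x = -153 to -13 mm of it. Its frame is the jig's frame.
- short_fence: The jig's short fence, a strip 20 x 90 x 9 mm along the jig's y axis, fixed; inner face at x = 0 of jig_corner, running from y = -105 to -15 mm of it. Its frame is the jig's frame.
- bracket: The same bracket as bracket_rib; origin at the centre of the foot's underside, axes as bracket_rib.
- cork_block: A cork sanding block 42 x 78 x 26 mm, a bystander on the worktop between bracket and jig; origin at the centre of its underside.
- tape: A roll of dark tape, 53 mm across and 18 mm high, a bystander; origin at the centre of its underside.
- offcut: A small plain hardwood offcut 30 x 34 x 22 mm, a bystander; origin at the centre of its underside.
There are look-alikes about, which are no part of the job. Of the things that look like the bracket, the smaller one is meant. Of the things shaped like the jig, the plywood one is meant.

How it is judged:
By the outcome, as a careful person would: the job done as asked, in the order asked, and still so for the second after the job is handed in, while the arm keeps its last pose, push and grip.
It also fails if it takes over 72 s, if anything falls off the work surface, if the arm or the gripper's body presses on something with over 40 N, if the wrist force passes 120 N, or if a joint passes its speed limit or range.

## Robot

A 6-joint arm with a two-finger parallel gripper is mounted at the origin on a cart in front of the work surface, level with it; the furniture and walls round the work are solid. World frame = base frame: x ahead of the robot, y to its left, z up, the work surface at z = 0. Lengths are in m, angles in rad, forces in N, time in s.
With the tool pointing down it reaches from about 0.325 to 1 m from the base axis. Payload 5.1 kg.
Tool frame: the origin (TCP) lies midway between the tips of the shut fingers; the grasp point (between the pads) lies 19 mm behind it (env.tcp_to_grasp is the distance from the TCP to the grasp point, in m); z points along the fingers, y is the line along which they close (so a half turn about z gives the same grasp; the last joint's range is limited). The gripper opens to 85 mm and grips with 20 to 120 N. Pads are 22 mm wide; open, the fingers measure 114 mm over their backs; the gripper's body (76 mm by 85 mm) begins 54 mm behind the grasp point. The pads swing forward as they close: fully open they stand 13 mm farther back than shut.
Start: joints at [1.153, 0.124, 1.65, -0, 1.367, -0.083], TCP at [0.214, 0.614, 0.231] pointing down, gripper open.
Joint ranges: [-2.61, 2.61], [-1.02, 2.33], [0.03, 2.71], [-1.35, 4.49], [0.32, 2.68], [-2.91, 2.91]. Speed limits (rad/s): [2.57, 2.57, 3.14, 3.14, 3.14, 3.14].

## Interface

Orientations are given as a unit quaternion [w, x, y, z].
In Python, from rig import env gives the robot as it stands. Calls block until the motion is done:
- env.reach(position, orientation): joint-space move of the TCP to a pose.
- env.line_to(position, ori=None, max_speed=0.15, until_force=None): straight line of the TCP; ori=None keeps the orientation; max_speed is the mean speed in m/s. With until_force (N) it stops when the force on the tool has changed by that much, and returns True; else False.
- env.movej(angles): joint-space move.
- env.release() and env.gripper_close(): open the fingers fully, or close them until they stop; the grip force is fixed at half the most.
- env.pause(seconds).
- env.inverse_kinematics(position, orientation): joint angles nearest the present ones, or None.
- env.state(): the state.
- env.capture(name): name is "scene" or "side" or "wrist"; returns a dict with "frame" (400x640x3 uint8, blue, green, red), "fx", "fy", "cx", "cy" (pixels), "dist" ([k1, k2, p1, p2, k3] as OpenCV has them; the pictures are not rectified), "rvec" (rotation vector, rad) and "tvec" (3), from world to camera coordinates, as OpenCV has them. Camera axes: x right, y down, z forward; pixel columns grow to the right and rows downward; lengths in m; the calibration is good to about 2 mm. A picture is of the moment at which its call begins. There is no depth.
A pose or a line that the arm cannot do raises env.Unreachable and nothing moves.
- env.hand_in(): hands the job in; it is judged then, once.
Trained networks look in the newest picture that a camera, given by its name, has taken for a name from the list of things; names that differ only in an ending like _2 or _b are one class to them, and where a whole thing is asked for, a point or a joint stands for the part that bears it (a point fixed in the world has none). Each returns a list of dicts, best first, with "score" (0 to 1); they miss things now and then, are a little off and sometimes report something else, mostly with a low value. They report only what shows in the picture. A call takes as long as a camera call. They do not tell look-alikes from the thing itself.
- env.silhouettes(camera, target): "mask" (400x640 bool, what is visible of it) and "box" ([centre column, centre row, width, height] in pixels, round what is visible of it).
The state is a dict: "time_s": time; "qpos": joint angles; "dq": joint speeds; "joint_efforts": joint torques, N m; "tool_pos": TCP position; "orientation": TCP orientation; "contact_force": force on the tool from outside, world axes, zero at the start; "moment": the same for the moment, N m; "width": finger opening in m; "grasp_force": force on a finger pad.
Only numpy, scipy, OpenCV 4.12 (cv2) and the standard library are available. Lean on these libraries where they do the work, as an engineer would, in place of code of your own. Each camera call takes 0.05 s, during which the arm holds its last target. There are 200 camera calls.

## Working session

There is one attempt and no reset: what is moved stays moved. The work goes in short steps, each a Python script; the robot and the scene stay as the last script left them, time stands still between calls to the robot, and variables do not carry over. Pictures are saved under pics/ and viewed, at most 10 in all, crops included, and the job is handed in when it is done.

```bash
ls; mkdir -p pics
cat > h.py <<'E'
import numpy as np, cv2
from rig import env
def K(c): return np.array([[c['fx'],0,c['cx']],[0,c['fy'],c['cy']],[0,0,1.]]),np.array(c['dist'],float)
def world(c,px,z):
    k,d=K(c); R=cv2.Rodrigues(np.array(c['rvec'],float))[0]; t=np.array(c['tvec'],float).ravel()
    u=cv2.undistortPoints(np.array(px,float).reshape(-1,1,2),k,d).reshape(-1,2)
    r=np.c_[u,np.ones(len(u))]@R; o=-R.T@t
    return o+r*((z-o[2])/r[:,2])[:,None]
def proj(c,P):
    k,d=K(c); return cv2.projectPoints(np.array(P,float).reshape(-1,1,3),np.array(c['rvec'],float),np.array(c['tvec'],float),k,d)[0].reshape(-1,2)
def down(yaw): # tool z down, tool y axis at angle yaw+90deg (x axis along yaw)
    # Rz(yaw)*Rx(pi)
    return np.array([0,np.cos(yaw/2),np.sin(yaw/2),0])
E
python3 - <<'E'
from h import *
ims=[]
for cam in ['scene','side']:
    c=env.capture(cam); cv2.imwrite(f'pics/{cam}.png',c['frame'])
    R=cv2.Rodrigues(np.array(c['rvec']))[0]; print(cam,(-R.T@np.array(c['tvec']).ravel()).round(3),c['fx'])
    for n in ['bracket','jig','long_fence','short_fence','cork_block','tape','offcut']:
        for s in env.silhouettes(cam,n):
            if s['score']>.3: print(n,round(s['score'],2),np.round(s['box']),world(c,[s['box'][:2]],0.01)[0].round(3),int(s['mask'].sum()))
print(env.state())
E
```

```text
pics
scene [-0.005 -0.927  0.714] 486.9036820662729
bracket 0.92 [303. 176.  43.  31.] [0.713 0.245 0.01 ] 1140
bracket 0.75 [242. 190.  36.  24.] [0.512 0.27  0.01 ] 657
jig 0.95 [336. 285. 109.  66.] [ 0.494 -0.245  0.01 ] 3948
jig 0.89 [448. 259.  96.  64.] [ 0.771 -0.316  0.01 ] 3148
jig 0.44 [339. 212.  16.  17.] [0.681 0.004 0.01 ] 251
long_fence 0.65 [319. 266.  59.  24.] [ 0.503 -0.166  0.01 ] 491
long_fence 0.58 [428. 247.  38.  29.] [ 0.767 -0.255  0.01 ] 303
short_fence 0.86 [370. 271.  30.  29.] [ 0.588 -0.248  0.01 ] 292
short_fence 0.58 [470. 243.  32.  15.] [ 0.869 -0.297  0.01 ] 253
cork_block 0.93 [266. 242.  35.  20.] [ 0.444 -0.014  0.01 ] 569
tape 0.57 [341. 211.  18.  15.] [0.687 0.005 0.01 ] 250
offcut 0.69 [304. 223.  16.  16.] [0.572 0.012 0.01 ] 149
side [ 0.575 -0.913  0.768] 470.6550977385871
bracket 0.79 [267. 155.  37.  28.] [0.504 0.255 0.01 ] 574
bracket 0.55 [334. 159.  51.  36.] [0.698 0.223 0.01 ] 1300
jig 0.67 [261. 280. 100.  54.] [ 0.502 -0.233  0.01 ] 5055
jig 0.67 [403. 306. 115.  75.] [ 0.792 -0.312  0.01 ] 5632
long_fence 0.67 [382. 281.  69. 
[... 400 characters left out ...]
 ] 185
{'time_s': 0.8, 'qpos': array([ 1.15335869e+00,  1.23763871e-01,  1.65029858e+00, -7.56180458e-06,
        1.36745004e+00, -8.25801024e-02]), 'dq': array([ 0.00150178,  0.00082691, -0.00104285,  0.00060792,  0.00016154,
        0.00149406]), 'joint_efforts': array([ 2.09562444e-03, -4.23512828e+01, -3.65747237e+01, -3.46170827e-05,
        1.82832609e-04, -1.42411940e-05]), 'tool_pos': array([0.21363054, 0.61389311, 0.23134646]), 'orientation': array([1.35047450e-05, 1.66646870e-01, 9.86016642e-01, 3.79198759e-05]), 'contact_force': array([-0.56225012, -0.64992352,  0.32870772]), 'moment': array([-0.05471548, -0.00233086, -0.00191112]), 'grasp_force': 0.0, 'width': 0.0853908094241628}
```

View pics/scene.png

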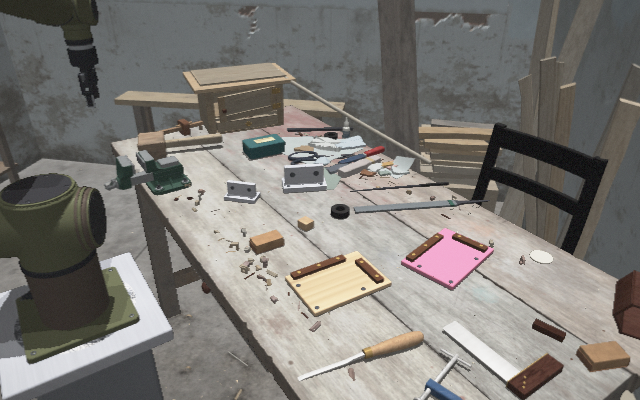

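View pics/side.png

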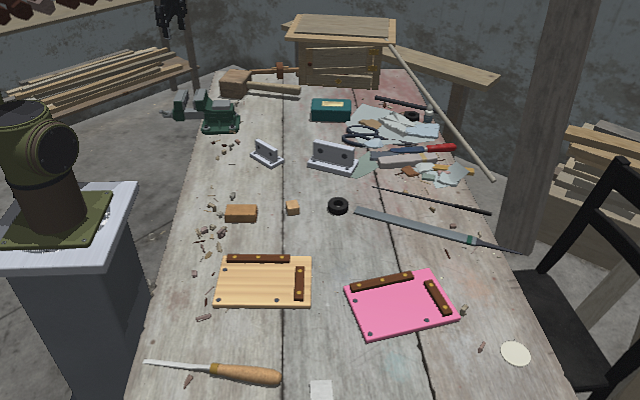

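Candidates:
- **Brackets:** scene (242,190), about 36 px wide, and (303,176), about 43 px wide and taller. The first is smaller at a similar range, so it fits.
- **Jigs:** plywood at (336,285) and pink at (448,259). The plywood one is meant.

Next I take wrist views over both for confirmation and measurement.

Run:
```python
from h import *
import pickle
out={}
for n,p,th in [('bracket',[0.50,0.235,0.30],['bracket','bracket_rib']),('jig',[0.50,-0.235,0.32],['jig','long_fence','short_fence'])]:
    env.reach(p,down(np.pi/2)); 
    c=env.capture('wrist'); s=env.state(); out[n]=(c,{t:env.silhouettes('wrist',t) for t in th})
    R=cv2.Rodrigues(np.array(c['rvec']))[0]; print((-R.T@np.array(c['tvec']).ravel()).round(3),s['qpos'].round(2),s['time_s'],s['tool_pos'].round(3))
    for t in th:
        for d in out[n][1][t]: print(t,round(d['score'],2),np.round(d['box']),world(c,[d['box'][:2]],0.01)[0].round(3))
pickle.dump(out,open('v.pkl','wb'))
cv2.imwrite('pics/w1.png',out['bracket'][0]['frame']);cv2.imwrite('pics/w2.png',out['jig'][0]['frame'])
```

```text
[0.5   0.307 0.442] [ 0.34 -0.13  1.79  0.    1.48  0.34] 2.6 [0.5   0.236 0.3  ]
bracket 0.87 [439. 182. 106.  75.] [0.699 0.21  0.01 ]
bracket 0.83 [312. 157.  64.  66.] [0.499 0.248 0.01 ]
bracket_rib 0.81 [441. 180. 106.  76.] [0.703 0.213 0.01 ]
bracket_rib 0.7 [314. 156.  64.  70.] [0.502 0.25  0.01 ]
[ 0.5   -0.163  0.463] [-0.53 -0.13  1.76  0.    1.52 -0.54] 4.4667 [ 0.5   -0.234  0.32 ]
jig 0.79 [323. 159. 127.  94.] [ 0.518 -0.227  0.01 ]
jig 0.73 [478. 201. 122. 101.] [ 0.781 -0.297  0.01 ]
long_fence 0.77 [474. 174.  89.  30.] [ 0.765 -0.251  0.01 ]
long_fence 0.63 [446.   5.  32.   8.] [ 0.687 -0.009  0.01 ]
long_fence 0.6 [308. 124.  91.  19.] [ 0.494 -0.172  0.01 ]
short_fence 0.96 [366. 172.  18.  53.] [ 0.588 -0.248  0.01 ]
short_fence 0.65 [531. 203.  19.  54.] [ 0.872 -0.301  0.01 ]
```

View pics/w1.png

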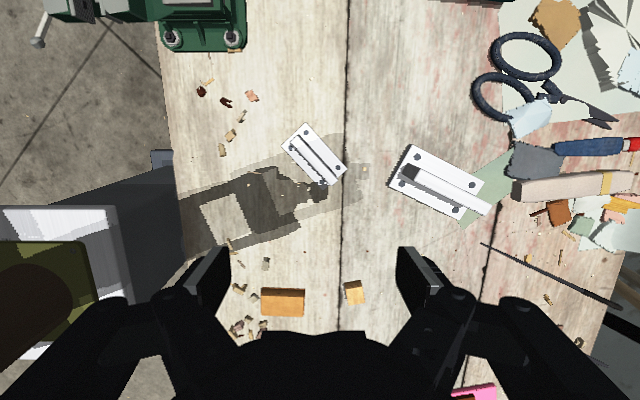

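View pics/w2.png

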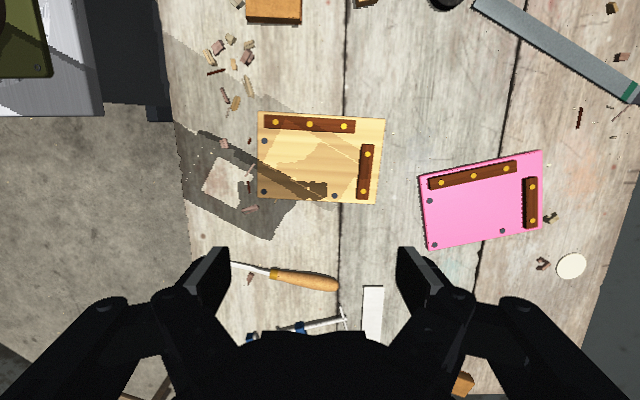

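The first wrist view shows the smaller bracket at (314,154), with its rib running from upper left to lower right, and the larger one at (440,182). The second shows the plywood jig at (320,158), with its long fence at the top and short fence on the right. Next I fit model outlines to the masks.

```bash
cat > fit.py <<'E'
from h import *
from scipy.optimize import minimize
def box(cx,cy,z0,z1,lx,ly):
    return np.array([[cx+a*lx/2,cy+b*ly/2,z] for a in(-1,1) for b in(-1,1) for z in(z0,z1)])
FOOT=box(0,0,0,.012,.096,.052); RIB=box(0,0,.012,.052,.086,.014)
BASE=box(0,0,0,.012,.2,.14); LF=box(.065-.083,.045+.01,.012,.021,.14,.02); SF=box(.065+.01,.045-.06,.012,.021,.02,.09)
def tf(P,q): 
    c,s=np.cos(q[2]),np.sin(q[2]); return np.c_[P[:,0]*c-P[:,1]*s+q[0],P[:,0]*s+P[:,1]*c+q[1],P[:,2]]
S=8
def render(c,parts,q):
    m=np.zeros((400,640),np.uint8)
    M=np.zeros((400*4,640*4),np.uint8)
    for P in parts:
        h=cv2.convexHull((proj(c,tf(P,q))*4+1.5).astype(np.float32))
        cv2.fillConvexPoly(M,np.round(h*16).astype(np.int32),255,shift=4)
    return cv2.resize(M,(640,400),interpolation=cv2.INTER_AREA)/255.
def fit(obs,q0):
    "obs: list of (cam, parts, mask)"
    f=lambda q: sum(np.abs(render(c,p,q)-m).sum()/m.sum() for c,p,m in obs)
    best=None
    for dy in (-.15,0,.15):
        r=minimize(f,np.array(q0)+[0,0,dy],method='Nelder-Mead',options=dict(initial_simplex=np.array(q0)+[0,0,dy]+np.array([[0,0,0],[.008,0,0],[0,.008,0],[0,0,.1]]),xatol=1e-5,fatol=1e-5))
        if best is None or r.fun<best.fun: best=r
    return best.x,best.fun
def near(sil,u,v): return min(sil,key=lambda d:np.hypot(d['box'][0]-u,d['box'][1]-v))['mask'].astype(float)
def draw(im,c,parts,q):
    for P in parts:
        h=cv2.convexHull(proj(c,tf(P,q)).astype(np.float32)); cv2.polylines(im,[np.round(h*16).astype(np.int32)],True,(0,0,255),1,shift=4)
E
python3 - <<'E'
from fit import *
import pickle
o=pickle.load(open('v.pkl','rb'))
c,s=o['bracket']; m=near(s['bracket'],312,157); qb,f=fit([(c,[FOOT,RIB],m)],[.5,.25,-.78]); print('bracket',qb.round(4),f)
i1=c['frame'].copy(); draw(i1,c,[FOOT,RIB],qb)
c,s=o['jig']; 
qj,f=fit([(c,[BASE,LF,SF],near(s['jig'],320,158)),(c,[LF],near(s['long_fence'],308,124)),(c,[SF],near(s['short_fence'],366,172))],[.505,-.235,0]); print('jig',qj.round(4),f)
for n,k in [('BASE+',[(c,[BASE,LF,SF],near(s['jig'],320,158))]),('F',[(c,[LF],near(s['long_fence'],308,124)),(c,[SF],near(s['short_fence'],366,172))])]: print(n,fit(k,qj))
i2=c['frame'].copy(); draw(i2,c,[BASE,LF,SF],qj)
v=np.hstack([cv2.resize(i1[100:210,260:370],None,fx=3.6,fy=3.6),cv2.resize(i2[95:225,245:400],(396,396))])
cv2.imwrite('pics/fit.png',v)
np.savez('q.npz',qb=qb,qj=qj)
E
```

```text
bracket [ 0.5008  0.2486 -0.8238] 0.04301296677611442
jig [ 0.5092 -0.2275 -0.0556] 0.1877780891691121
BASE+ (array([ 0.5102364 , -0.22757727, -0.05403192]), np.float64(0.01741827019717486))
F (array([ 0.50917418, -0.22756393, -0.05660165]), np.float64(0.1677213129185887))
```

View pics/fit.png

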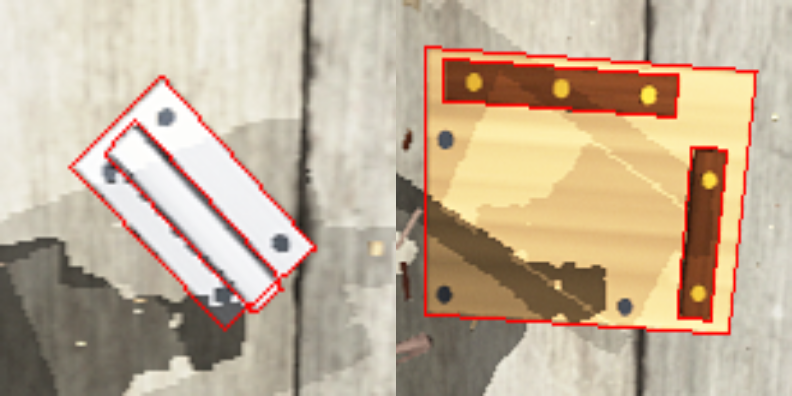

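The overlay fits both the smaller bracket and the plywood jig closely, so the choice is confirmed. Grasping now.

Run:
```python
from h import *
q=np.load('q.npz'); b=q['qb']; yaw=b[2]+np.pi
env.reach([b[0],b[1],.12],down(yaw))
print(env.line_to([b[0],b[1],.017],max_speed=.08,until_force=8))
env.gripper_close(); s=env.state(); print(s['width'],s['grasp_force'],s['tool_pos'],s['contact_force'],s['time_s'])
env.line_to([b[0],b[1],.16],max_speed=.12); env.pause(.3)
s=env.state(); print(s['width'],s['grasp_force'],s['tool_pos'],s['contact_force'],s['moment'],s['qpos'].round(2),s['time_s'])
c=env.capture('wrist'); cv2.imwrite('pics/held.png',c['frame'])
```

```text
False
0.01324615496092271 58.99249076843262 [0.50103939 0.24872834 0.01713446] [0.54880969 0.81056945 0.88227445] 8.5917
0.013291209133081761 58.382413387298584 [0.50066826 0.24856514 0.15953031] [ 0.57663684 -0.9338446  -3.31713283] [-0.02088369 -0.01660673  0.04459276] [ 0.36 -0.02  1.92 -0.    1.24 -0.38] 10.2333
```

View pics/held.png

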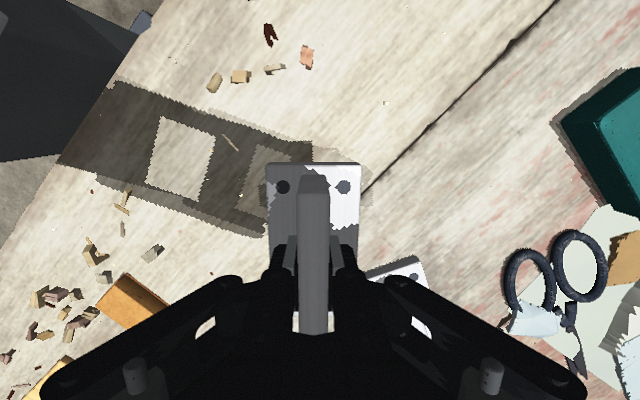

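The bracket is held square, and the image shows the foot level across the fingers at (315,165). Next: carry it over, set it down 10 mm off both fences, and push it in.

```bash
cat >> h.py <<'E'
q_=np.load('q.npz')['qj']; jy=q_[2]
RJ=np.array([[np.cos(jy),-np.sin(jy),0],[np.sin(jy),np.cos(jy),0],[0,0,1]])
def J(x,y,z): return np.r_[q_[:2],0]+RJ@np.array([.017+x,.019+y,z])  # offset from seated
def rep(t=''):
    s=env.state(); p=RJ.T@(s['tool_pos']-np.r_[q_[:2],0])-[.017,.019,0]
    print(t,'pos mm',(p*1e3).round(2),'F',(RJ.T@s['contact_force']).round(2),'M',(RJ.T@s['moment']).round(2),'w',round(s['width']*1e3,2),'t',s['time_s'])
    return p,RJ.T@s['contact_force']
E
python3 - <<'E'
from h import *
o=down(jy+np.pi)
env.reach(J(-.01,-.01,.16),o); env.line_to(J(-.01,-.01,.05),o,.1); env.pause(.3); rep('above')
print(env.line_to(J(-.01,-.01,.022),max_speed=.02,until_force=4)); env.pause(.3); p,_=rep('down')
print(env.line_to(J(.008,-.01,p[2]),max_speed=.015,until_force=6)); env.pause(.3); p,_=rep('x')
print(env.line_to(J(p[0],.008,p[2]),max_speed=.015,until_force=6)); env.pause(.3); rep('y')
E
```

```text
above pos mm [ -9.77 -10.12  50.45] F [ 0.37 -0.04 -2.49] M [0.   0.03 0.05] w 13.21 t 13.5417
True
down pos mm [ -9.89 -10.03  29.12] F [ 1.43 -0.19  5.06] M [-0.11 -0.24 -0.03] w 13.1 t 14.825
True
x pos mm [ -9.92 -10.03  29.14] F [-1.63 -0.33  4.83] M [-0.02 -0.01  0.  ] w 13.33 t 15.4667
True
y pos mm [-9.76 -0.67 29.15] F [-1.04  1.28 -0.22] M [ 0.24 -0.1   0.05] w 13.32 t 16.5
```

Run:
```python
from h import *
p,_=rep(); z=.0288; x,y=p[0],p[1]-.002
env.line_to(J(x,y,z),max_speed=.03)
for i in range(26):
    x+=.001 if x<-.003 else .0005
    env.line_to(J(x,y,z),max_speed=.02); env.pause(.1)
    p,F=rep(f'x {x*1e3:.1f}')
    if F[0]<-5 and x>-.004: break
```

```text
pos mm [-9.76 -0.67 29.15] F [-1.04  1.28 -0.22] M [ 0.24 -0.1   0.05] w 13.32 t 16.5
x -8.8 pos mm [-8.92 -2.66 29.11] F [-2.37  3.48  5.05] M [0.61 0.18 0.12] w 13.42 t 17.1
x -7.8 pos mm [-8.1  -2.91 29.12] F [-2.21  1.95  4.95] M [0.38 0.27 0.04] w 13.51 t 17.45
x -6.8 pos mm [-7.17 -3.12 29.12] F [-2.86 -0.06  6.47] M [0.31 0.35 0.1 ] w 13.3 t 17.8
x -5.8 pos mm [-6.16 -3.23 29.17] F [-3.4   1.24  5.65] M [0.18 0.35 0.08] w 13.55 t 18.15
x -4.8 pos mm [-5.2  -3.3  29.17] F [-4.01 -0.43  5.86] M [0.15 0.39 0.01] w 13.28 t 18.5
x -3.8 pos mm [-4.21 -3.34 29.15] F [-3.58 -0.37  5.68] M [0.14 0.37 0.03] w 13.19 t 18.85
x -2.8 pos mm [-3.22 -3.34 29.14] F [-3.37 -0.38  5.93] M [0.09 0.4  0.08] w 13.33 t 19.2
x -2.3 pos mm [-2.8  -3.4  29.17] F [-3.25 -0.31  4.93] M [0.12 0.42 0.11] w 13.15 t 19.55
x -1.8 pos mm [-2.33 -3.39 29.15] F [-4.31 -0.44  6.26] M [0.06 0.49 0.08] w 13.12 t 19.9
x -1.3 pos mm [-1.83 -3.39 29.16] F [-4.5   0.17  5.87] M [0.13 0.44 0.02] w 13.53 t 20.25
x -0.8 pos mm [-1.33 -3.4  29.15] F [-3.5  -0.49  5.66] M [0.1  0.48 0.07] w 13.5 t 20.6
x -0.3 pos mm [-0.82 -3.42 29.17] F [-3.    0.36  6.14] M [0.12 0.48 0.03] w 12.99 t 20.95
x 0.2 pos mm [-0.31 -3.42 29.17] F [-3.58  0.13  5.8 ] M [0.15 0.47 0.07] w 13.2 t 21.3
x 0.7 pos mm [-0.19 -3.39 29.16] F [-5.37 -0.05  6.75] M [0.11 0.7  0.06] w 13.17 t 21.65
```

Run:
```python
from h import *
p,_=rep(); z=.0289; x,y=.0012,-.0036
env.line_to(J(x,y,z),max_speed=.02); env.pause(.2); rep('x')
for i in range(20):
    y+=.0005
    env.line_to(J(x,y,z),max_speed=.02); env.pause(.1)
    p,F=rep(f'y {y*1e3:.1f}')
    if F[1]<-12 or (y-p[1]>.002): break
```

```text
pos mm [-0.19 -3.39 29.16] F [-5.37 -0.05  6.75] M [0.11 0.7  0.06] w 13.17 t 21.65
x pos mm [-0.19 -3.48 29.16] F [-7.25  2.78  9.28] M [0.61 0.8  0.04] w 13.07 t 22.1
y -3.1 pos mm [-0.16 -3.42 29.18] F [-7.66  0.79  8.66] M [0.29 0.93 0.03] w 13.36 t 22.45
y -2.6 pos mm [-0.13 -3.35 29.22] F [-7.21  0.09  7.09] M [ 0.04  0.85 -0.03] w 13.32 t 22.8
y -2.1 pos mm [-0.11 -3.28 29.24] F [-7.4  -0.94  6.63] M [-0.22  0.89 -0.02] w 13.06 t 23.15
y -1.6 pos mm [-0.06 -3.15 29.26] F [-6.97 -3.35  7.27] M [-0.46  0.89 -0.12] w 13.46 t 23.5
y -1.1 pos mm [-0.06 -2.98 29.25] F [-6.53 -5.47  5.97] M [-0.62  0.86 -0.22] w 13.18 t 23.85
y -0.6 pos mm [-0.07 -2.84 29.29] F [-6.77 -5.63  5.63] M [-0.84  0.96 -0.29] w 13.38 t 24.2
```

Run:
```python
from h import *
z=.0291; x,y=.0000,-.0006
env.line_to(J(x,y,z),max_speed=.02); env.pause(.2); rep('x')
for i in range(12):
    y+=.0005
    env.line_to(J(x,y,z),max_speed=.02); env.pause(.1)
    p,F=rep(f'y {y*1e3:.1f}')
    if F[1]<-11: break
```

```text
x pos mm [-0.12 -0.97 29.18] F [-2.28 -4.19  4.02] M [-0.59  0.34 -0.16] w 13.2 t 24.65
y -0.1 pos mm [-0.09 -0.36 29.18] F [-2.75 -4.46  2.78] M [-0.6   0.43 -0.14] w 13.37 t 25.0
y 0.4 pos mm [-0.09 -0.29 29.21] F [-2.85 -6.02  3.45] M [-0.95  0.42 -0.22] w 13.17 t 25.35
y 0.9 pos mm [-0.06 -0.26 29.29] F [-2.98 -7.23  3.01] M [-1.16  0.46 -0.14] w 12.95 t 25.7
y 1.4 pos mm [-0.06 -0.23 29.31] F [-3.29 -8.37  2.51] M [-1.53  0.5  -0.17] w 12.91 t 26.05
y 1.9 pos mm [-0.06 -0.15 29.34] F [ -3.35 -10.27   0.9 ] M [-1.77  0.54 -0.23] w 13.42 t 26.4
y 2.4 pos mm [-0.07 -0.13 29.36] F [ -3.16 -12.68   1.5 ] M [-2.13  0.6  -0.21] w 13.43 t 26.75
```

Run:
```python
from h import *
from scipy.spatial.transform import Rotation as Ro
def tilt():
    w=env.state()['orientation']; R=RJ.T@Ro.from_quat([w[1],w[2],w[3],w[0]]).as_matrix(); print('tool z deg',np.degrees(R[:2,2]).round(2),'yaw err',np.degrees(np.arctan2(-R[1,0],-R[0,0])).round(2))
tilt(); x,y,z=0,.0018,.0289
env.line_to(J(x,y,z),max_speed=.02)
for i in range(12):
    x+=.0004; env.line_to(J(x,y,z),max_speed=.02); env.pause(.15); p,F=rep(f'x {x*1e3:.1f}')
    if F[0]<-9: break
env.pause(.5); rep('end'); tilt()
c=env.capture('wrist'); a=c['frame']; c2=env.capture('side')
cv2.imwrite('pics/seat.png',np.vstack([cv2.resize(c2['frame'][235:325,200:330],(560,388)),a[60:260,40:600]]))
```

```text
tool z deg [-0.01 -0.47] yaw err 0.07
x 0.4 pos mm [-0.07 -0.19 29.31] F [ -5.16 -11.09   4.71] M [-1.69  0.8  -0.2 ] w 13.09 t 27.4
x 0.8 pos mm [-0.06 -0.19 29.3 ] F [-7.57 -9.6   5.84] M [-1.64  1.01 -0.25] w 13.21 t 27.8
x 1.2 pos mm [-0.05 -0.19 29.32] F [-8.98 -9.52  6.76] M [-1.75  1.28 -0.21] w 13.52 t 28.2
x 1.6 pos mm [ 0.   -0.21 29.37] F [-9.89 -9.86  8.57] M [-1.69  1.47 -0.2 ] w 13.18 t 28.6
end pos mm [-0.03 -0.17 29.33] F [-11.03 -10.35   8.32] M [-1.66  1.45 -0.23] w 13.11 t 29.1
tool z deg [-0.25 -0.38] yaw err 0.07
```

View pics/seat.png

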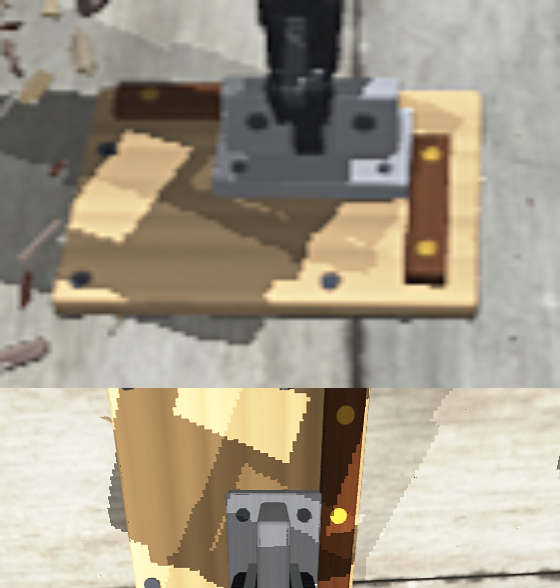

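The side crop (upper half) shows the foot's right end against the short fence at (410,190) and its back edge along the long fence. The wrist crop (lower half) shows the long edge flush with the fence at (320,520). Pushing has tilted the tool by about 0.4°, so I counter that, ease the downward press and confirm the forces.

Run:
```python
from h import *
from scipy.spatial.transform import Rotation as Ro
nom=down(jy+np.pi); N=Ro.from_quat([nom[1],nom[2],nom[3],nom[0]]); cmd=N
def err():
    w=env.state()['orientation']; return (N*Ro.from_quat([w[1],w[2],w[3],w[0]]).inv()).as_rotvec()
for k in range(3):
    e=err(); e[2]=0; cmd=Ro.from_rotvec(e)*cmd; a=cmd.as_quat()
    env.line_to(J(.0019,.0023,.0290),np.r_[a[3],a[:3]],.01); env.pause(.5); rep(k); print(np.degrees(RJ.T@err()).round(2))
Fs=[]
for i in range(6): env.pause(.2); Fs.append(RJ.T@env.state()['contact_force'])
print(np.mean(Fs,0).round(2)); rep('end')
```

```text
0 pos mm [-1.000e-02 -2.100e-01  2.913e+01] F [-10.48 -11.3    7.56] M [-2.16  1.65 -0.25] w 13.22 t 29.95
[-0.11 -0.01 -0.06]
1 pos mm [-0.   -0.23 29.15] F [-10.81 -12.01   7.22] M [-2.04  1.66 -0.23] w 13.44 t 30.7
[-0.01  0.   -0.06]
2 pos mm [-1.000e-02 -2.200e-01  2.914e+01] F [-10.65 -13.31   7.13] M [-2.07  1.67 -0.21] w 13.4 t 31.45
[ 0.   -0.   -0.05]
[-10.62 -12.69   6.62]
end pos mm [ 0.   -0.2  29.13] F [-10.62 -12.64   6.32] M [-2.    1.62 -0.23] w 13.48 t 32.65
```

The pushes are steady at about 10.6 N and 12.7 N, and the tool is level and square.

```bash
python3 -c "
from rig import env
print(env.hand_in())"
```

```text
the job is handed in; nothing more can be done
None
```

I seated the smaller bracket in the plywood jig's corner and handed the job in at about 33 s, still gripped and pressing about 11 N towards the short fence and 13 N towards the long fence (wrist force, part of it friction); the verdict was not shown.

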